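Load the mounts in two closed-up rows and lock the fence

TASK

Take the four 30 mm specimen mounts from the sloping drying rack and lay them flat, specimen face up, on the holding tray: the two amber ones in the lane marked amber, the two black ones in the lane marked black. Then slide the fence up gently until both rows are closed up tight between it and the end stop with no gaps left, and only then flip the red cam lever fully down to lock the fence. Leave the small amber mount in the middle of the rack and the other things lying about where they are.

Things in the scene. Friction and masses are not known exactly. Their poses are not given: they have to be found in the camera images.
- puck_a: sample mount: disc of amber (tan) mounting resin with a square metal specimen in its top face, 30 mm diameter, 16 mm thick; origin at the centre of its underside, z along its axis out of the top face. Starts leaning in the rack, top face outward; which station is not known in advance
- puck_d: sample mount: disc of amber (tan) mounting resin with a square metal specimen in its top face, 30 mm diameter, 15 mm thick; origin at the centre of its underside, z along its axis out of the top face. Starts leaning in the rack, top face outward; which station is not known in advance
- puck_b: sample mount: disc of black mounting resin with a square metal specimen in its top face, 30 mm diameter, 14 mm thick; origin at the centre of its underside, z along its axis out of the top face. Starts leaning in the rack, top face outward; which station is not known in advance
- puck_e: sample mount: disc of black mounting resin with a square metal specimen in its top face, 30 mm diameter, 15 mm thick; origin at the centre of its underside, z along its axis out of the top face. Starts leaning in the rack, top face outward; which station is not known in advance
- puck_c: small amber mount, 25 mm diameter, 18 mm thick, in the middle station of the rack; stays there. Origin at the centre of its underside
- rack: fixed white drying rack, 280 mm wide (y); origin under its foot. Face slopes 35 degrees, low edge towards the robot, outward normal (-0.574, 0, 0.819). Five stations at y = -112, -56, 0, 56, 112 mm: a mount lies on the slope, its lower rim on two pins 9 mm tall, sides (along y) free for fingers; underside of a 30 mm mount centred at x 0, z 32 mm
- tray: fixed aluminium tray, 164 (x) x 180 (y) mm, bed 8 mm above the worktop; origin under its centre, x away from the robot. Two lanes along x, 36 mm wide between 4 mm high ribs (x -30 to 60 mm): amber-marked at y +31, black-marked at y -31 mm. End stop: face at x +60 mm, 14 mm tall; closed-up mounts have centres at x 45 and 15 mm. Fence at the near end
- fence (a joint): slide of the fence along the tray's +x, m; its flat front face (13 mm tall, across both lanes) is at tray x = -0.045 + value; 0 fully back, travel 0.060; slides with about 3 N; closes on two full rows near 0.045. With the cam lever down it is clamped
- fence_grip (a point): centre of the black grip in the middle of the fence, 48 mm above the worktop: a block 18 mm (x) x 20 mm (y) x 16 mm tall, top at 56 mm, on a 14 x 16 mm neck
- lever (a joint): red cam lever on the fence's right end (tray -y side), hinge axis along the tray's x at tray y = -75 mm, 28 mm above the worktop, rides with the fence; 0 = upright (free), grows as it is flipped outwards to the tray's -y; 1.45 rad = stop, fully down (locked). From about 0.7 rad the cam bites: firm push, 6 to 8 N at its end
- lever_tip (a point): end of the lever, 59 mm from its hinge; the handle there is 16 mm (x) x 9 mm thick and 26 mm long
- marker: bystander: red marker pen, 126 mm long, 16 mm thick, lying at the right front; origin at the centre of the underside
- big_puck: bystander: large amber mount, 38 mm diameter, 18 mm thick, on the worktop at the left front; origin at the centre of the underside
There are look-alikes about, which are no part of the job. Leave any green or purple look-alike of the puck_e alone.

How it is judged:
On the way:
1. with the four mounts in their lanes and the lever still up, the fence has closed both rows up against the stop (y of puck_a in the frame of tray between 0.025 and 0.037 m and x of puck_a in the frame of tray between 0.01 and 0.05 m and z of each of puck_a, puck_d, puck_b, puck_e in the frame of tray below 0.011 m and angle between each of puck_a, puck_d, puck_b, puck_e's own z axis and vertical below 0.1 rad and y of puck_d in the frame of tray between 0.025 and 0.037 m and x of puck_d in the frame of tray between 0.01 and 0.05 m and y of puck_b in the frame of tray between -0.037 and -0.025 m and x of puck_b in the frame of tray between 0.01 and 0.05 m and y of puck_e in the frame of tray between -0.037 and -0.025 m and x of puck_e in the frame of tray between 0.01 and 0.05 m and value of joint fence between 0.0435 and 0.0485 m and value of joint lever below 0.7 rad), for 0.2 s.
At the end, for the whole second after the job is handed in: all four mounts lie flat, face up and at rest on the tray's bed, amber ones in the amber lane and black ones in the black lane (within 6 mm of the lane's centre line), both rows closed up: the fence within 1.5 mm of the position where two mounts fill the lane, and the cam lever down (over 1.25 rad) (y of puck_a in the frame of tray between 0.025 and 0.037 m and x of puck_a in the frame of tray between 0.01 and 0.05 m and z of each of puck_a, puck_d, puck_b, puck_e in the frame of tray below 0.011 m and angle between each of puck_a, puck_d, puck_b, puck_e's own z axis and vertical below 0.1 rad and y of puck_d in the frame of tray between 0.025 and 0.037 m and x of puck_d in the frame of tray between 0.01 and 0.05 m and y of puck_b in the frame of tray between -0.037 and -0.025 m and x of puck_b in the frame of tray between 0.01 and 0.05 m and y of puck_e in the frame of tray between -0.037 and -0.025 m and x of puck_e in the frame of tray between 0.01 and 0.05 m and value of joint fence between 0.0435 and 0.0485 m and value of joint lever above 1.25 rad and linear speed of each of puck_a, puck_d, puck_b, puck_e below 0.01 m/s); the robot touches nothing.
It fails at once if the fence, more than half way up, squeezes a mount hard (over 40 N) (value of joint fence above 0.03 m and contact force between any of puck_a, puck_d, puck_b, puck_e and tray above 40 N).
It fails at once if the small amber mount is shifted in the rack by more than 10 mm (distance of puck_c from where it was at the start of the episode above 0.01 m).
It fails at once if a bystander (marker pen, large mount) is shifted by more than 20 mm (distance of any of marker, big_puck from where it was at the start of the episode above 0.02 m).
It also fails if it takes over 72 s, if anything falls off the work surface, if the arm or the gripper's body presses on something with over 40 N, if the wrist force passes 120 N, or if a joint passes its speed limit or range.

ROBOT

A 6-joint arm with a two-finger parallel gripper is mounted at the origin on a cart in front of the work surface, level with it; the furniture and walls round the work are solid. World frame = base frame: x ahead of the robot, y to its left, z up, the work surface at z = 0. Lengths are in m, angles in rad, forces in N, time in s.
With the tool pointing down it reaches from about 0.25 to 0.775 m from the base axis. Payload 8.9 kg.
Tool frame: the origin (TCP) lies at the very end of the fingers, on their centre line; the grasp point (between the pads) lies 19 mm behind it; z points along the fingers, y is the line along which they close (so a half turn about z gives the same grasp; the last joint's range is limited). The gripper opens to 85 mm and grips with 20 to 120 N. Pads are 22 mm wide; open, the fingers measure 114 mm over their backs; the gripper's body (76 mm by 85 mm) begins 54 mm behind the grasp point. The pads swing forward as they close: fully open they stand 13 mm farther back than shut.
Start: joints at [-1.25, 0.291, -0.153, 1.127, 0, 1.431], TCP at [0.233, -0.47, 0.208] pointing down, gripper open.
Joint ranges: [-2.52, 2.52], [-0.91, 1.74], [-1.3, 1.37], [-1.96, 2.02], [-1.52, 1.47], [-3.14, 3.14]. Speed limits (rad/s): [2.22, 2.22, 2.79, 3.14, 3.14, 3.14].

INTERFACE

Orientations are given as a unit quaternion [w, x, y, z].
In Python, from bench import robot gives the robot as it stands. The module is installed in compiled form; this text tells all that it offers.
- The arm moves only by the tool play_rows, never from a script. Its argument "moves" is a list of rows, each a list of 2 entries, a list of its own where there are three numbers: the shift along the world's x, y, z in m, then the turn about the world's z in rad. A call has 1 to 12 rows; each row is the pose to reach, as a shift and turn from the pose commanded when the call began; what a row does not reach only later rows make up. A row lasts 1/12 s, in which the tool goes at most 41.7 mm and 7.16 degrees, less where a joint would pass 70% of its speed; a pose out of reach is approached as far as the arm can. A call with a gripper value outside its range is refused whole. "fingers" is the finger opening in m, from 0 to 0.0854, set as the call begins (left out, the last holds). The fingers move at their own pace and stop on an object; "newtons" is the grip in N (left out, the last holds). Time passes only in rows, so rows that repeat a pose let the fingers close. It gives the time, the measured TCP pose, the force, the opening and the grip force at its end, in the units of the state.
- robot.get_state(): the state, without advancing time (a new reading comes with each control period).
- robot.capture(name): name is "scene" or "top" or "wrist"; returns (picture, depth): 480x640x3 uint8, red, green, blue; 480x640 float32, m along the optical axis (not along the pixel's ray), 0 where there is no reading.
- robot.camera_info(name): a dict with "camera_matrix" (3x3 intrinsics, pixels), "extrinsics" (4x4, takes a point from camera to world coordinates); the wrist camera has in their place "tool_from_camera" (4x4, takes a point from camera to tool coordinates, whose origin is the TCP and whose axes are the flange's). Camera axes: x right, y up, looking along -z (the intrinsics and any distortion apply to the point x, -y, -z); pixel columns grow to the right and rows downward; lengths in m; the calibration is good to about 2 mm. A picture is of the moment at which its call begins: read the wrist's pose just before it. camera_info takes no time and is no camera call.
- robot.job_done(): hands the job in; it is judged then, once.
The state is a dict: "clock": time; "joint_positions": joint angles; "qvel": joint speeds; "joint_torque": joint torques, N m; "eef_pos": TCP position; "tool_rot": TCP orientation; "contact_force": force on the tool from outside, world axes, zero at the start; "torque": the same for the moment, N m; "width": finger opening in m; "grip_force": force on a finger pad.
Only numpy, scipy, OpenCV 4.12 (cv2) and the standard library are available. Lean on these libraries where they do the work, as an engineer would, in place of code of your own. Each camera call takes 0.05 s, during which the arm holds its last target. There are 200 camera calls.

## Working session

There is one attempt and no reset: what is moved stays moved. The work goes in short steps, Python scripts to look and compute and a tool call to move; the robot and the scene stay as the last step left them, time stands still between calls to the robot, and variables do not carry over. Pictures are saved under pics/ and viewed, at most 10 in all, crops included, and the job is handed in when it is done.

Besides the shell and the picture viewer there is one more tool, called after "Emit:" as name([rows], argument=value, ...), one row to a line, values as JSON. play_rows: Moves the arm, as the interface text tells. Its arguments: {"type":"object","properties":{"moves":{"type":"array","items":{"type":"array"}},"fingers":{"type":"number"},"newtons":{"type":"number"}},"required":["moves"]}

```bash
mkdir -p pics; cat > h.py <<'E'
import numpy as np, cv2
from bench import robot
def cam(n):
    i=robot.camera_info(n); s=robot.get_state()
    p,d=robot.capture(n)
    if 'extrinsics' in i: T=np.array(i['extrinsics'])
    else:
        from scipy.spatial.transform import Rotation as R
        q=s['tool_rot']; W=np.eye(4); W[:3,:3]=R.from_quat([q[1],q[2],q[3],q[0]]).as_matrix(); W[:3,3]=s['eef_pos']
        T=W@np.array(i['tool_from_camera'])
    K=np.array(i['camera_matrix'])
    v,u=np.mgrid[0:480,0:640]
    P=np.stack([(u-K[0,2])/K[0,0]*d,-(v-K[1,2])/K[1,1]*d,-d],-1)@T[:3,:3].T+T[:3,3]
    P[d==0]=np.nan
    return p,d,P
def save(n,p): cv2.imwrite('pics/'+n+'.png',cv2.cvtColor(p,cv2.COLOR_RGB2BGR))
E
python3 - <<'E'
from h import *
for n in('scene','top'):
    p,d,P=cam(n); save(n,p); np.save(n+'.npy',P)
    i=robot.camera_info(n); print(i)
print(robot.get_state())
print(robot.camera_info('wrist'))
E
```

```text
{'camera_matrix': array([[458.54595508,   0.        , 321.276376  ],
       [  0.        , 458.54595508, 242.80812965],
       [  0.        ,   0.        ,   1.        ]]), 'extrinsics': array([[-0.85365357,  0.35486286, -0.38124523,  0.17132106],
       [-0.52065548, -0.56186215,  0.64282875,  0.71589056],
       [ 0.01390879,  0.74725048,  0.66439692,  0.77296886],
       [ 0.        ,  0.        ,  0.        ,  1.        ]])}
{'camera_matrix': array([[481.88683565,   0.        , 317.6957681 ],
       [  0.        , 481.88683565, 234.68127887],
       [  0.        ,   0.        ,   1.        ]]), 'extrinsics': array([[ 0.02605312,  0.98683164, -0.15963878,  0.41765181],
       [-0.99931344,  0.02150185, -0.03017138,  0.00308317],
       [-0.02634154,  0.16031524,  0.98671432,  1.01156193],
       [ 0.        ,  0.        ,  0.        ,  1.        ]])}
{'clock': 0.1, 'joint_positions': array([-1.25028401e+00,  2.91217507e-01, -1.54007904e-01,  1.12668414e+00,
        2.21341563e-05,  1.43149947e+00]), 'qvel': array([-1.83386497e-05, -2.64263615e-03,  2.37980623e-03,  2.55955581e-03,
[... 329 characters left out ...]
ntact_force': array([ 0.40569018, -0.47237593, -0.02425851]), 'torque': array([0.03866888, 0.02444767, 0.04719221]), 'grip_force': 0.0, 'width': 0.08502019198241989}
{'camera_matrix': array([[359.88953854,   0.        , 318.28005922],
       [  0.        , 359.88953854, 241.72848306],
       [  0.        ,   0.        ,   1.        ]]), 'tool_from_camera': array([[ 5.17408207e-04,  9.56479824e-01,  2.91798009e-01,
         7.28284150e-02],
       [ 9.99999843e-01, -4.31556539e-04, -3.58580250e-04,
        -1.65523579e-03],
       [-2.17047436e-04,  2.91798148e-01, -9.56479897e-01,
        -1.65937439e-01],
       [ 0.00000000e+00,  0.00000000e+00,  0.00000000e+00,
         1.00000000e+00]])}
```

View pics/top.png

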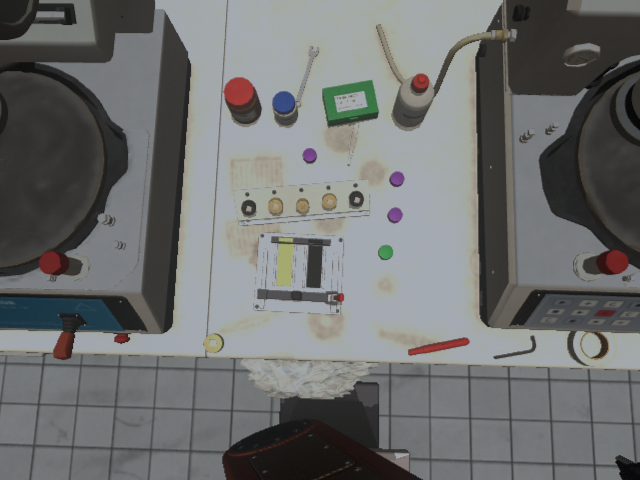

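View pics/scene.png

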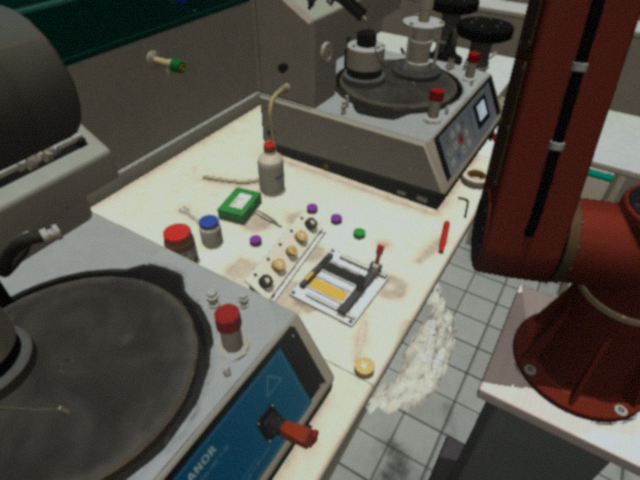

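Top view: rack stations left to right are black (249,207), amber (276,206), small amber (303,206), amber (330,202) and black (357,200). The tray is at (299,273), with the fence bar at (297,296) and the red lever at (340,297). The look-alikes are the purple discs at (310,155), (397,179) and (395,215), the green disc at (386,252), and the large amber mount at (213,342).

```bash
python3 - <<'E'
from h import *
np.set_printoptions(precision=4,suppress=True)
P=np.load('top.npy')
for n,(u,v) in dict(black1=(249,207),amb1=(276,206),small=(303,206),amb2=(330,202),blk2=(357,200),trayTL=(259,237),trayTR=(342,238),trayBL=(257,307),trayBR=(341,311),grip=(297,295),lever=(340,297),yel=(286,265),blk=(315,265),big=(213,342),mk=(440,346),green=(386,252),purp=(395,215)).items():
    print(n,np.nanmedian(P[v-1:v+2,u-1:u+2].reshape(-1,3),0))
p=cv2.cvtColor(cv2.imread('pics/top.png'),cv2.COLOR_BGR2RGB)
save('crop',cv2.resize(p[180:320,225:415],None,fx=4,fy=4,interpolation=cv2.INTER_CUBIC))
E
```

```text
black1 [0.6284 0.1754 0.0462]
amb1 [0.632  0.12   0.0449]
small [0.6327 0.0644 0.046 ]
amb2 [0.6434 0.0092 0.0422]
blk2 [ 0.6474 -0.0463  0.0443]
trayTL [0.5726 0.1578 0.0068]
trayTR [ 0.5738 -0.0176  0.0078]
trayBL [0.4259 0.1553 0.0085]
trayBR [ 0.4222 -0.0184  0.0005]
grip [0.451  0.0699 0.0571]
lever [ 0.4482 -0.0142  0.0849]
yel [0.5143 0.0986 0.0079]
blk [0.5157 0.0377 0.0085]
big [0.3534 0.2399 0.018 ]
mk [ 0.3578 -0.218   0.014 ]
green [ 0.5455 -0.1092  0.0152]
purp [ 0.624  -0.1278  0.0158]
```

View pics/crop.png

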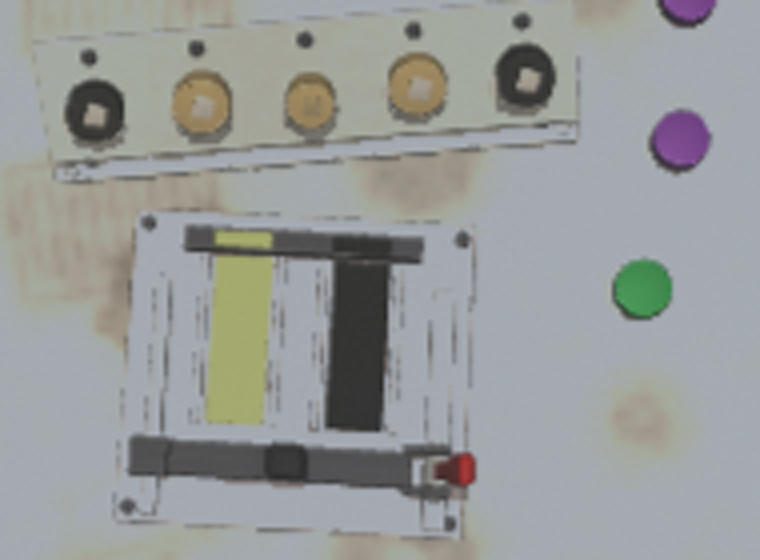

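Emit:
play_rows([
  [[0.01,0.04,0.02],-0.1],
  [[0.02,0.08,0.04],-0.2],
  [[0.03,0.12,0.04],-0.3],
  [[0.04,0.16,0.04],-0.4],
  [[0.05,0.2,0.04],-0.46],
  [[0.07,0.235,0.04],-0.46],
  [[0.1,0.264,0.04],-0.46],
  [[0.13,0.293,0.04],-0.46],
  [[0.16,0.322,0.04],-0.46],
  [[0.19,0.351,0.04],-0.46],
  [[0.22,0.38,0.04],-0.46],
  [[0.245,0.413,0.04],-0.46],
])

```text
clock: 1.1
eef_pos: [0.4767, -0.0593, 0.2477]
tool_rot: [0.0, 1.0, -0.0, 0.0]
contact_force: [-0.2, -1.1, 0.8]
width: 0.0855
grip_force: 0.0
```

Emit:
play_rows([
  [[0.02,0.035,0],0],
  [[0.03,0.07,0],0],
  [[0.04,0.1,0],0],
  [[0.05,0.122,0],0],
  [[0.05,0.122,0],0],
  [[0.05,0.122,0],0],
])

```text
clock: 1.6
eef_pos: [0.5251, 0.062, 0.2473]
tool_rot: [0.0, 1.0, 0.001, -0.001]
contact_force: [-0.4, -0.5, -0.0]
width: 0.0854
grip_force: 0.0
```

```bash
python3 - <<'E'
from h import *
np.set_printoptions(precision=4,suppress=True)
p,d,P=cam('wrist'); save('w1',p); np.save('w1.npy',P)
s=robot.get_state(); print(s['eef_pos'],s['tool_rot'],s['clock'])
E
```

```text
[0.5248 0.0611 0.2475] [ 0.0002  1.      0.0005 -0.0005] 1.65
```

View pics/w1.png

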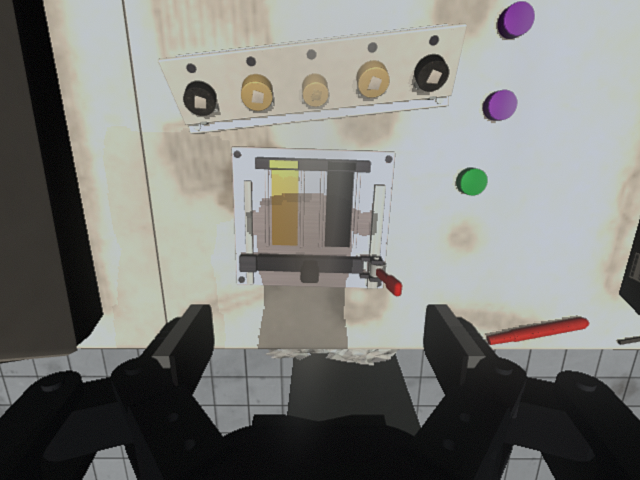

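The wrist view shows the mounts at (199,98), (256,92), small (315,92), (373,79) and (433,73). The tray stop is at (313,164), the fence bar at (313,264) and the lever at (388,280). Next I fit the poses from depth.

```bash
cat > fit.py <<'E'
from h import *
np.set_printoptions(precision=4,suppress=True)
P=np.load('w1.npy'); p=cv2.cvtColor(cv2.imread('pics/w1.png'),cv2.COLOR_BGR2RGB)
hsv=cv2.cvtColor(p,cv2.COLOR_RGB2HSV)
# rack plane: sample points between mounts
s=[(228,85),(228,100),(285,80),(285,97),(344,75),(344,92),(403,70),(403,88),(220,70),(330,60),(400,55),(345,55),(280,65)]
Q=np.array([P[v,u] for u,v in s]); c=Q.mean(0); n=np.linalg.svd(Q-c)[2][2]; n*=np.sign(n[2])
print('rack n',n,'yaw deg',np.degrees(np.arctan2(-n[1],-n[0])),'tilt',np.degrees(np.arccos(n[2])),'res',np.abs((Q-c)@n).max())
h=(P-c)@n
for nm,(u,v) in dict(bk1=(199,98),am1=(256,92),sm=(315,92),am2=(373,79),bk2=(433,73)).items():
    m=np.zeros(h.shape,bool); m[v-24:v+25,u-24:u+25]=1
    m&=(h>0.010)&(h<0.022)
    H=np.median(h[m]); m&=np.abs(h-H)<0.002
    pts=P[m]; 
    # circle centre in plane coords
    e1=np.cross(n,[1,0,0]);e1/=np.linalg.norm(e1);e2=np.cross(n,e1)
    uv=np.stack([(pts-c)@e1,(pts-c)@e2],1).astype(np.float32)
    (a,b),r=cv2.minEnclosingCircle(uv)
    m2=uv.mean(0)
    base=c+e1*m2[0]+e2*m2[1]
    print(nm,'thick',H,'r',r,np.sqrt(m.sum()and cv2.contourArea(cv2.convexHull(uv))/np.pi),'base mean',base,'circ',c+e1*a+e2*b)
def region(nm,m):
    pts=P[m]; pts=pts[~np.isnan(pts[:,0])]
    r=cv2.minAreaRect(pts[:,:2].astype(np.float32)); print(nm,m.sum(),'z',np.median(pts[:,2]),'mean',pts.mean(0),r)
    return pts
x0=np.zeros(h.shape,bool);x0[172:245,235:395]=1
region('yellow',x0&(hsv[...,0]>20)&(hsv[...,0]<35)&(hsv[...,1]>110)&(P[...,2]<.013))
region('black',x0&(p.max(2)<90)&(P[...,2]<.013)&(np.arange(640)>322)&(np.arange(640)<356))
t=np.zeros(h.shape,bool);t[150:182,245:385]=1
region('stop',t&(P[...,2]>.017)&(P[...,2]<.027))
t[:]=0;t[245:285,230:365]=1
region('fencebar',t&(P[...,2]>.014)&(P[...,2]<.030))
region('fgrip',t&(P[...,2]>.051)&(P[...,2]<.062))
t[:]=0;t[245:310,355:420]=1
region('lever',t&(P[...,2]>.06))
for u,v in[(237,155),(390,159),(241,280)]: print(P[v-1:v+2,u-1:u+2].reshape(-1,3).mean(0))
E
python3 fit.py
```

```text
rack n [-0.5688 -0.0607  0.8202] yaw deg 6.091296920421653 tilt 34.89237839102068 res 0.0010819735267196368
bk1 thick 0.014108616651836539 r 0.015583107247948647 0.014870952205418597 base mean [0.6334 0.1781 0.032 ] circ [0.6328 0.1781 0.0316]
am1 thick 0.016077649852076034 r 0.015420706942677498 0.014755078084651466 base mean [0.6393 0.1227 0.032 ] circ [0.6388 0.1226 0.0317]
sm thick 0.018088780481483165 r 0.013173669576644897 0.012324832038203845 base mean [0.6423 0.0669 0.0299] circ [0.6416 0.0675 0.0295]
am2 thick 0.015177745035920932 r 0.015604065731167793 0.014956216764100857 base mean [0.6512 0.0119 0.0321] circ [0.6504 0.012  0.0315]
bk2 thick 0.015172003155424888 r 0.015366152860224247 0.014835172631057289 base mean [ 0.6571 -0.0436  0.032 ] circ [ 0.6564 -0.0439  0.0315]
yellow 130 z 0.008064296210478356 mean [0.5364 0.1108 0.008 ] ((0.5396339893341064, 0.1080106869339943), (0.01359153538942337, 0.025020606815814972), 88.92837524414062)
black 1513 z 0.008253087468453824 mean [0.5074 0.0383 0.0082] ((0.5126962065696716, 0.03950738161802292), (0.029154455289244652, 0.08486130833625793), 88.53888702392578)
stop 1347 z 0.022096863554421864 mean [0.564  0.069  0.0221] ((0.5637786388397217, 0.06863943487405777), (0.12344281375408173, 0.012195665389299393), 88.3362808227539)
fencebar 1979 z 0.0219333585391977 mean [0.4517 0.0843 0.0217] ((0.4533134996891022, 0.08163334429264069), (0.04823491349816322, 0.14431364834308624), 5.398494720458984)
fgrip 269 z 0.05532488900894805 mean [0.4511 0.0719 0.0552] ((0.450602263212204, 0.07188199460506439), (0.016952209174633026, 0.018289176747202873), 0.14491823315620422)
lever 266 z 0.07915877289921247 mean [ 0.4492 -0.0135  0.0772] ((0.44780293107032776, -0.014570565894246101), (0.013117474503815174, 0.015703000128269196), 89.15025329589844)
[0.5728 0.1514 0.0102]
[ 0.569  -0.0157  0.0105]
[0.4253 0.1559 0.0099]
```

Emit:
play_rows([
  [[0.02,0.025,-0.02],0.05],
  [[0.04,0.05,-0.04],0.1065],
  [[0.06,0.075,-0.06],0.1065],
  [[0.08,0.095,-0.085],0.1065],
  [[0.0965,0.1157,-0.11],0.1065],
  [[0.0965,0.1157,-0.14],0.1065],
  [[0.0965,0.1157,-0.157],0.1065],
  [[0.0965,0.1157,-0.157],0.1065],
  [[0.0965,0.1157,-0.157],0.1065],
], fingers=0.042, newtons=40)

```text
clock: 2.4
eef_pos: [0.623, 0.1603, 0.0905]
tool_rot: [-0.006, 0.998, 0.066, -0.002]
contact_force: [0.4, 0.5, 0.3]
width: 0.0419
grip_force: 0.0
```

Emit:
play_rows([
  [[0,0,0],0],
  [[0,0,0],0],
  [[0,0,0],0],
])

```text
clock: 2.65
eef_pos: [0.6247, 0.1615, 0.0928]
tool_rot: [-0.007, 0.998, 0.067, 0.001]
contact_force: [-0.2, -0.3, 0.4]
width: 0.042
grip_force: 0.0
```

```bash
cat > st.py <<'E'
from h import *
np.set_printoptions(precision=4,suppress=True)
s=robot.get_state();q=s['tool_rot']
print(s['eef_pos'],'yaw',2*np.arctan2(q[2],q[1]),'qv',np.abs(s['qvel']).max(),s['joint_positions'],s['contact_force'])
E
python3 st.py
```

```text
[0.6247 0.1615 0.0928] yaw 0.13362933350401093 qv 0.0071860978915303225 [0.1325 0.5916 0.0107 0.9873 0.0133 3.1405] [-0.2205 -0.3477  0.3771]
```

Emit:
play_rows([
  [[0,0,0.02],0.124],
  [[0,0,0.04],0.248],
  [[0,0,0.04],0.372],
  [[0,0,0.04],0.496],
  [[0,0,0.04],0.62],
  [[0,0,0.04],0.744],
  [[0,0,0.04],0.868],
  [[0,0,0.04],0.992],
  [[0,0,0.04],1.116],
  [[0,0,0.04],1.24],
  [[0,0,0.04],1.364],
  [[0,0,0.04],1.488],
])

```text
clock: 3.65
eef_pos: [0.6242, 0.1617, 0.1321]
tool_rot: [-0.004, 0.687, 0.727, -0.004]
contact_force: [0.5, -0.5, 0.1]
width: 0.0419
grip_force: 0.0
```

Emit:
play_rows([
  [[0,0,0],0.124],
  [[0,0,0],0.248],
  [[0,0,0],0.372],
  [[0,0,0],0.496],
  [[0,0,0],0.62],
  [[0,0,0],0.744],
  [[0,0,0],0.868],
  [[0,0,0],0.992],
  [[0,0,0],1.116],
  [[0,0,0],1.24],
  [[0,0.01,0],1.364],
  [[-0.0035,0.0153,0],1.488],
])

```text
clock: 4.65
eef_pos: [0.6211, 0.1774, 0.1321]
tool_rot: [0.001, 0.013, 1.0, -0.006]
contact_force: [0.4, -0.1, -0.1]
width: 0.0419
grip_force: 0.0
```

Emit:
play_rows([
  [[0,0,-0.02],0.1],
  [[0,0,-0.04],0.1385],
  [[0,0,-0.04],0.1385],
  [[0,0,-0.04],0.1385],
])

```text
clock: 4.98
eef_pos: [0.6197, 0.1769, 0.0912]
tool_rot: [-0.0, -0.053, 0.999, -0.007]
contact_force: [-1.0, -0.4, 0.7]
width: 0.0418
grip_force: 0.0
```

```bash
python3 st.py
```

```text
[0.6197 0.1769 0.0912] yaw 3.24690999772635 qv 0.03406234598141159 [ 0.1719  0.5969  0.0159  0.9914 -0.0133  0.0665] [-0.9828 -0.3973  0.7333]
```

Emit:
play_rows([
  [[0.0015,0,-0.03],0],
  [[0.0015,0,-0.05],0],
  [[0.0015,0,-0.06],0],
  [[0.0015,0,-0.06],0],
  [[0.0015,0,-0.06],0],
])

```text
clock: 5.4
eef_pos: [0.6223, 0.1771, 0.0321]
tool_rot: [0.001, -0.053, 0.999, -0.007]
contact_force: [-0.1, -0.5, -0.6]
width: 0.0423
grip_force: 0.0
```

Emit:
play_rows([
  [[0,0,0],0],
  [[0,0,0],0],
  [[0,0,0],0],
  [[0,0,0],0],
  [[0,0,0],0],
], fingers=0.015)

```text
clock: 5.82
eef_pos: [0.622, 0.1771, 0.0314]
tool_rot: [0.001, -0.053, 0.999, -0.007]
contact_force: [0.0, 1.2, -0.2]
width: 0.0151
grip_force: 0.0
```

The fingers closed on nothing, so I lift and look.

Emit:
play_rows([
  [[0,0,0.03],0],
  [[0,0,0.065],0],
  [[0,0,0.09],0],
  [[0,0,0.09],0],
])

```text
clock: 6.15
eef_pos: [0.625, 0.1777, 0.1269]
tool_rot: [0.005, -0.053, 0.999, -0.006]
contact_force: [1.4, 0.1, 0.5]
width: 0.0146
grip_force: 0.0
```

```bash
python3 - <<'E'
from h import *
p,d,P=cam('wrist'); save('w2',p); np.save('w2.npy',P)
E
python3 st.py
```

```text
[0.6239 0.1774 0.1242] yaw 3.2485683251519704 qv 0.06353173328929396 [ 0.1716  0.5737  0.066   1.0581 -0.0133  0.0646] [ 0.6952 -0.2112 -0.84  ]
```

View pics/w2.png

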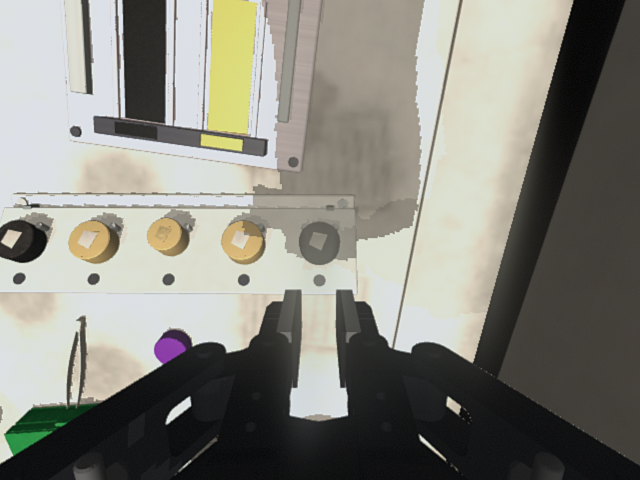

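```bash
python3 - <<'E'
from h import *
np.set_printoptions(precision=4,suppress=True)
P=np.load('w2.npy')
s=robot.get_state(); e=s['eef_pos']
for u,v in[(293,296),(293,300),(346,296),(346,300),(293,340),(346,340)]: print(u,v,P[v,u]-e)
a=P[285:380,270:370]-e; m=(np.abs(a[...,2])<.06)&(a[...,2]>-.03); print('min z',np.nanpercentile(a[...,2][m],[1,5,20]), np.nanmin(a[...,0][m]),np.nanmax(a[...,0][m]))
# mount
t=P[215:265,295:345].reshape(-1,3); t=t[t[:,2]>.035]; print(t.mean(0),t[:,:2].min(0),t[:,:2].max(0))
# rack plane & mount again
n=np.array([-0.5688,-0.0607,0.8202]); c=np.array([.6331,.1781,.032])
h=(P-c)@n; 
for nm,(u,v) in dict(bk1=(319,240),am1=(243,241),sm=(168,236),am2=(94,241)).items():
    m=np.zeros(h.shape,bool); m[v-32:v+33,u-32:u+33]=1; m&=(h>.010)&(h<.022); H=np.median(h[m]); m&=abs(h-H)<.002
    print(nm,H,(P[m]-H*n).mean(0))
E
```

```text
293 296 [-0.011  -0.0099  0.0357]
293 300 [-0.0116 -0.0095  0.0405]
346 296 [-0.0135  0.0114  0.0358]
346 300 [-0.0135  0.0112  0.0396]
293 340 [-0.0083 -0.0074  0.063 ]
346 340 [-0.0105  0.0101  0.0632]
min z [0.0286 0.0316 0.0369] -0.014654915747828845 0.010500416872885832
[0.6285 0.1786 0.0427] [0.6123 0.1614] [0.6459 0.1988]
bk1 0.014178824423310098 [0.6327 0.179  0.0318]
am1 0.01618725653416066 [0.6386 0.1237 0.0318]
sm 0.018104289737090003 [0.6415 0.068  0.0298]
am2 0.01520724173027137 [0.6504 0.013  0.0318]
```

Emit:
play_rows([
  [[0,0,0],0],
  [[0,0,0],0],
  [[0,0,0],0],
  [[0,0,0],0],
], fingers=0.042)

```text
clock: 6.53
eef_pos: [0.621, 0.1769, 0.1197]
tool_rot: [-0.001, -0.053, 0.999, -0.007]
contact_force: [0.2, 0.9, -0.7]
width: 0.0422
grip_force: 0.0
```

```bash
python3 - <<'E'
from h import *
np.set_printoptions(precision=4,suppress=True)
s=robot.get_state(); e=s['eef_pos']; print(e,s['width'])
p,d,P=cam('wrist'); save('w3',p)
a=P-e
m=(a[...,2]<.075)&(a[...,2]>-.01)&(abs(a[...,1])<.06)&(abs(a[...,0])<.02)
print(m.sum(),np.nanpercentile(a[...,2][m],[0,1,5]))
v,u=np.where(m); i=np.argsort(a[v,u,2])[:400:40]; print(np.c_[u[i],v[i]],a[v[i],u[i]])
P=np.load('w1.npy'); a=P-np.array([.5248,.0611,.2475]); m=(a[...,2]<.075)&(a[...,2]>-.02)&(abs(a[...,1])<.07)&(abs(a[...,0])<.02)
print('open',m.sum(),np.nanpercentile(a[...,2][m],[0,1,5]))
c=p[200:440,180:460]; save('w3c',cv2.resize(c,None,fx=2,fy=2))
E
```

```text
[0.621  0.1769 0.1197] 0.042196800577979
7610 [0.0241 0.0281 0.0327]
[[367 307]
 [269 298]
 [270 323]
 [268 298]
 [377 292]
 [269 326]
 [269 331]
 [267 297]
 [258 294]
 [399 305]] [[-0.0058  0.0221  0.0241]
 [-0.0066 -0.0204  0.0268]
 [ 0.0045 -0.019   0.0281]
 [-0.0076 -0.0205  0.0291]
 [-0.0158  0.0241  0.0298]
 [ 0.0046 -0.0191  0.0305]
 [ 0.0067 -0.0188  0.0311]
 [-0.0092 -0.0207  0.0315]
 [-0.0104 -0.0244  0.032 ]
 [-0.0123  0.0333  0.0325]]
open 7549 [0.0354 0.0376 0.0409]
```

View pics/w3c.png

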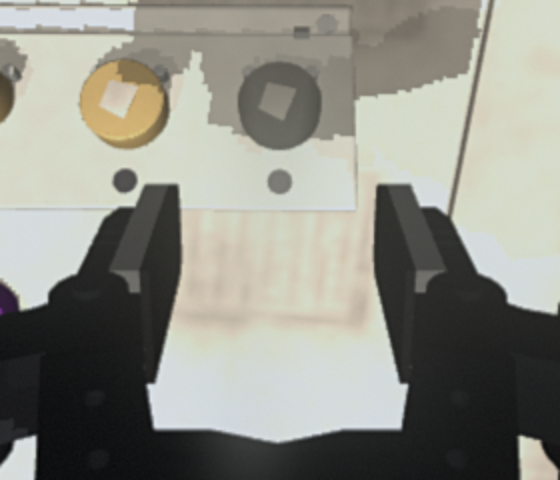

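The depth shows the real fingertips about 27 mm above the reported TCP, which explains the miss. I'll go deeper by that amount.

Emit:
play_rows([
  [[0,0,-0.035],0],
  [[0,0,-0.07],0],
  [[0,0,-0.09],0],
  [[0,0,-0.1],0],
  [[0,0,-0.106],0],
  [[0,0,-0.111],0],
  [[0,0,-0.111],0],
  [[0,0,-0.111],0],
])

```text
clock: 7.25
eef_pos: [0.6226, 0.1772, 0.011]
tool_rot: [0.001, -0.053, 0.999, -0.007]
contact_force: [-0.2, -0.6, -0.4]
width: 0.0418
grip_force: 0.0
```

Emit:
play_rows([
  [[0,0,0],0],
  [[0,0,0],0],
  [[0,0,0],0],
  [[0,0,0],0],
], fingers=0.02)

```text
clock: 7.58
eef_pos: [0.6227, 0.1768, 0.0115]
tool_rot: [0.002, -0.053, 0.999, -0.007]
contact_force: [-1.2, -1.6, 5.6]
width: 0.0271
grip_force: 39.4
```

Emit:
play_rows([
  [[0,0,0],0],
  [[0,0,0],0],
  [[-0.002,0,-0.003],0],
  [[-0.002,0,-0.006],0],
  [[-0.002,0,-0.006],0],
], fingers=0.042)

```text
clock: 8.0
eef_pos: [0.6189, 0.177, 0.003]
tool_rot: [-0.0, -0.054, 0.999, -0.007]
contact_force: [0.1, 0.0, 0.2]
width: 0.0422
grip_force: 0.0
```

Emit:
play_rows([
  [[0,0,0],0],
  [[0,0,0],0],
  [[0,0,0],0],
  [[0,0,0],0],
], fingers=0.02)

```text
clock: 8.33
eef_pos: [0.6195, 0.1766, 0.0039]
tool_rot: [0.0, -0.053, 0.999, -0.007]
contact_force: [-2.0, -3.4, 1.2]
width: 0.0268
grip_force: 39.4
```

Emit:
play_rows([
  [[0,0,0.015],0],
  [[0,0,0.035],0],
  [[-0.02,0,0.065],0],
  [[-0.04,0,0.075],0],
  [[-0.04,0,0.075],0],
])

```text
clock: 8.75
eef_pos: [0.5785, 0.1779, 0.0817]
tool_rot: [0.002, -0.054, 0.999, -0.006]
contact_force: [0.7, 0.8, -1.2]
width: 0.0273
grip_force: 39.4
```

```bash
python3 - <<'E'
from h import *
p,d,P=cam('wrist'); save('w4',cv2.resize(p[150:450,150:490],None,fx=2,fy=2)); np.save('w4.npy',P)
E
python3 st.py
```

```text
[0.5795 0.1777 0.0805] yaw 3.2493594279127276 qv 0.049230494985627614 [ 0.1842  0.536  -0.1236  0.9099 -0.0126  0.0764] [ 0.459   0.0112 -0.275 ]
```

View pics/w4.png

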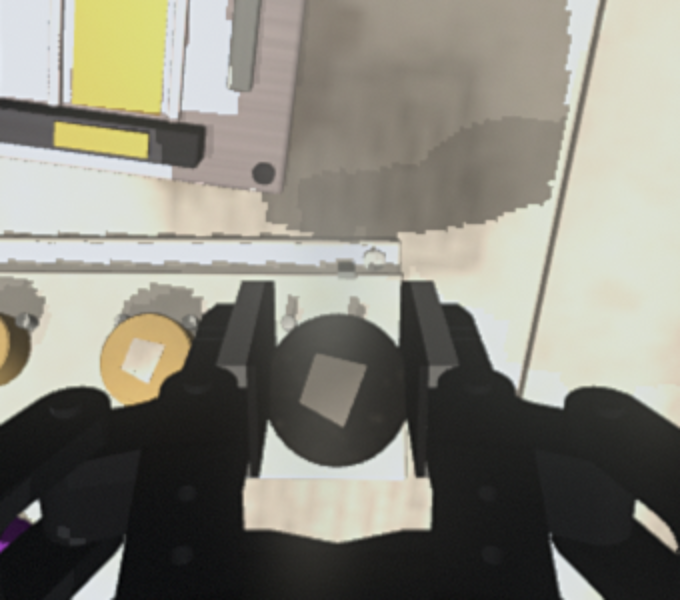

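The mount is held, face toward the camera. I'll fit its pose in the hand.

```bash
cat > held.py <<'E'
from h import *
import sys
np.set_printoptions(precision=4,suppress=True)
th=float(sys.argv[1]); u,v=(int(sys.argv[2]),int(sys.argv[3])) if len(sys.argv)>2 else (318,345)
if len(sys.argv)>4: P=np.load(sys.argv[4])
else: p,d,P=cam('wrist')
s=robot.get_state(); e=s['eef_pos']
Q=P[v-14:v+15,u-10:u+11].reshape(-1,3); c=np.median(Q,0); Q=Q[np.linalg.norm(Q-c,axis=1)<.012]; c=Q.mean(0)
n=np.linalg.svd(Q-c)[2][2]; n*=np.sign(n[2])
m=np.zeros(P.shape[:2],bool); m[v-50:v+51,u-50:u+51]=1
m&=(abs((P-c)@n)<.0012)&(np.linalg.norm(P-c,axis=2)<.018)
X=P[m]; e1=np.cross(n,[1,0,0]);e1/=np.linalg.norm(e1);e2=np.cross(n,e1)
(a,b),r=cv2.minEnclosingCircle(np.stack([(X-c)@e1,(X-c)@e2],1).astype(np.float32))
C=c+a*e1+b*e2; B=C-th*n
low=B+0.015*(np.array([0,0,-1])+n*n[2])/np.sqrt(1-n[2]**2)
print('n',n,'tilt',np.degrees(np.arccos(n[2])),'r',r,'top-e',C-e,'base-e',B-e,'lowrim-e',low-e,'eef',e)
E
python3 held.py 0.014 318 345 w4.npy
```

```text
n [0. 0. 1.] tilt 0.0 r 0.0 top-e [nan nan nan] base-e [nan nan nan] lowrim-e [nan nan nan] eef [0.5795 0.1777 0.0805]held.py:8: RuntimeWarning: Mean of empty slice.
  Q=P[v-14:v+15,u-10:u+11].reshape(-1,3); c=np.median(Q,0); Q=Q[np.linalg.norm(Q-c,axis=1)<.012]; c=Q.mean(0)
  ret = um.true_divide(
held.py:15: RuntimeWarning: invalid value encountered in divide
  low=B+0.015*(np.array([0,0,-1])+n*n[2])/np.sqrt(1-n[2]**2)
```

```bash
sed -i 's/c=np.median(Q,0)/Q=Q[~np.isnan(Q[:,0])];c=np.median(Q,0)/' held.py; python3 held.py 0.014 318 345 w4.npy; python3 -c "
import numpy as np;P=np.load('w4.npy');print(np.isnan(P[320:370:10,290:350:10,2]).sum(),P[345,300:340:8,2])"
```

```text
n [-0.5576 -0.0692  0.8272] tilt 34.183077826789116 r 0.016161656007170677 top-e [0.0027 0.0024 0.0402] base-e [0.0105 0.0034 0.0286] lowrim-e [-0.0018  0.0019  0.0201] eef [0.5795 0.1777 0.0805]
1 [0.12071658 0.12232351 0.12225829 0.1210589  0.120247  ]
```

Emit:
play_rows([
  [[-0.012,-0.032,0],-0.0672],
  [[-0.024,-0.064,0],-0.1345],
  [[-0.036,-0.098,0],-0.1345],
  [[-0.048,-0.13,-0.01],-0.1345],
  [[-0.0517,-0.1407,-0.03],-0.1345],
  [[-0.0517,-0.1407,-0.05],-0.1345],
  [[-0.0517,-0.1407,-0.06],-0.1345],
  [[-0.0517,-0.1407,-0.06],-0.1345],
  [[-0.0517,-0.1407,-0.06],-0.1345],
])

```text
clock: 9.55
eef_pos: [0.5281, 0.0367, 0.0185]
tool_rot: [-0.001, 0.013, 1.0, -0.006]
contact_force: [0.1, 0.5, 0.1]
width: 0.0271
grip_force: 39.4
```

```bash
cat > tray.py <<'E'
from h import *
np.set_printoptions(precision=4,suppress=True)
p,d,P=cam('wrist'); np.save('w5.npy',P); save('w5',p)
s=robot.get_state();q=s['tool_rot'];print(s['eef_pos'],'yaw',2*np.arctan2(q[2],q[1]))
h=cv2.cvtColor(p,cv2.COLOR_RGB2HSV); z=P[...,2]
m=(h[...,0]>18)&(h[...,0]<35)&(h[...,1]>100)&(abs(z-.008)<.003)
X=P[m&(P[...,0]<.556)&(P[...,0]>.43)]; print('yellow',len(X),cv2.minAreaRect(X[:,:2].astype(np.float32)))
E
python3 tray.py
```

```text
[0.5287 0.0368 0.0192] yaw 3.1148640399544973
yellow 9134 ((0.512944221496582, 0.10163978487253189), (0.030512504279613495, 0.08638687431812286), 88.57089233398438)
```

Emit:
play_rows([
  [[-0.0007,0,-0.01],0],
  [[-0.0007,0,-0.02],0],
  [[-0.0007,0,-0.026],0],
  [[-0.0007,0,-0.029],0],
  [[-0.0007,0,-0.029],0],
  [[-0.0007,0,-0.029],0],
])

```text
clock: 10.1
eef_pos: [0.5272, 0.0364, -0.0102]
tool_rot: [-0.0, 0.014, 1.0, -0.007]
contact_force: [0.3, -0.5, -0.3]
width: 0.027
grip_force: 39.4
```

Emit:
play_rows([
  [[0,0,-0.0015],0],
  [[0,0,-0.0015],0],
  [[0,0,-0.0015],0],
  [[0,0,-0.0015],0],
], fingers=0.038)

```text
clock: 10.43
eef_pos: [0.5274, 0.0363, -0.0114]
tool_rot: [0.0, 0.014, 1.0, -0.007]
contact_force: [1.9, 0.3, -0.7]
width: 0.0382
grip_force: 0.0
```

Emit:
play_rows([
  [[0,0,0.01],0],
  [[0,0,0.04],0],
  [[0,0,0.08],0],
  [[0,0,0.095],0],
  [[0,0,0.095],0],
], fingers=0.042)

```text
clock: 10.85
eef_pos: [0.5304, 0.0362, 0.0883]
tool_rot: [0.004, 0.014, 1.0, -0.007]
contact_force: [-0.1, -0.6, -0.2]
width: 0.0417
grip_force: 0.0
```

```bash
cat > lanes.py <<'E'
from h import *
np.set_printoptions(precision=4,suppress=True)
p,d,P=cam('wrist'); np.save('w6.npy',P); save('w6',p)
s=robot.get_state();print(s['eef_pos'],s['clock'])
O=np.array([.4976,.0703,0]);a=-.027
R=np.array([[np.cos(a),np.sin(a)],[-np.sin(a),np.cos(a)]])
T=P.copy();T[...,:2]=(P[...,:2]-O[:2])@R.T
for nm,y in(('amber',.031),('black',-.031)):
    m=(abs(T[...,1]-y)<.02)&(T[...,0]>-.035)&(T[...,0]<.0595)&(T[...,2]>.0185)&(T[...,2]<.032)
    k,l,st,ce=cv2.connectedComponentsWithStats(m.astype(np.uint8))
    for i in range(1,k):
        if st[i,4]>150:
            X=T[l==i];(cx,cy),r=cv2.minEnclosingCircle(X[:,:2].astype(np.float32))
            A=np.c_[X[:,:2],np.ones(len(X))];g=np.linalg.lstsq(A,X[:,2],rcond=None)[0]
            print(nm,'tray centre',cx,cy,'r',r,'z',np.median(X[:,2]),'tilt',np.hypot(*g[:2]),st[i])
E
python3 lanes.py
```

```text
[0.5291 0.0362 0.0861] 10.9
black tray centre 0.04474882408976555 -0.03188560903072357 r 0.015423283912241459 z 0.021856603594659033 tilt 0.010531385872508365 [ 300  242   43   43 1424]
```

Emit:
play_rows([
  [[0.025,0.022,0],0.07],
  [[0.05,0.044,0],0.1345],
  [[0.075,0.066,0],0.1345],
  [[0.09,0.08,0],0.1345],
  [[0.0963,0.0854,-0.01],0.1345],
  [[0.0963,0.0854,-0.03],0.1345],
  [[0.0963,0.0854,-0.045],0.1345],
  [[0.0963,0.0854,-0.045],0.1345],
  [[0.0963,0.0854,-0.045],0.1345],
])

```text
clock: 11.65
eef_pos: [0.6217, 0.1211, 0.0369]
tool_rot: [-0.001, -0.053, 0.999, -0.007]
contact_force: [0.1, 0.6, 0.7]
width: 0.0422
grip_force: 0.0
```

```bash
python3 st.py
```

```text
[0.6217 0.1211 0.0369] yaw 3.2482732919314143 qv 0.03529506451184086 [ 0.0845  0.6294 -0.0819  0.8627 -0.0134 -0.0222] [0.1168 0.6154 0.6845]
```

Emit:
play_rows([
  [[0.0035,0.0003,-0.015],0],
  [[0.0035,0.0003,-0.028],0],
  [[0.0035,0.0003,-0.033],0],
  [[0.0035,0.0003,-0.033],0],
  [[0.0035,0.0003,-0.033],0],
])

```text
clock: 12.07
eef_pos: [0.6272, 0.1218, 0.0061]
tool_rot: [0.001, -0.053, 0.999, -0.007]
contact_force: [-0.6, -0.4, 0.8]
width: 0.0419
grip_force: 0.0
```

Emit:
play_rows([
  [[0,0,0],0],
  [[0,0,0],0],
  [[0,0,0],0],
  [[0,0,0],0],
], fingers=0.02)

```text
clock: 12.4
eef_pos: [0.6279, 0.1214, 0.0069]
tool_rot: [0.001, -0.053, 0.999, -0.007]
contact_force: [-1.6, -3.0, 6.9]
width: 0.0281
grip_force: 39.4
```

Emit:
play_rows([
  [[0,0,0.015],0],
  [[0,0,0.035],0],
  [[-0.02,0,0.065],0],
  [[-0.04,-0.01,0.075],0],
  [[-0.06,-0.02,0.075],0],
  [[-0.06,-0.02,0.075],0],
  [[-0.06,-0.02,0.075],0],
])

```text
clock: 12.98
eef_pos: [0.5669, 0.1019, 0.0814]
tool_rot: [0.001, -0.053, 0.999, -0.006]
contact_force: [0.1, 0.3, 0.0]
width: 0.0277
grip_force: 39.7
```

```bash
python3 held.py 0.016
```

```text
n [-0.5403 -0.0619  0.8392] tilt 32.946551836105535 r 0.01624351367354393 top-e [0.0015 0.0017 0.0392] base-e [0.0101 0.0027 0.0258] lowrim-e [-0.0024  0.0012  0.0177] eef [0.5678 0.1022 0.0811]
```

Emit:
play_rows([
  [[-0.02,-0.0032,0],-0.07],
  [[-0.0385,-0.0032,-0.01],-0.1345],
  [[-0.0385,-0.0032,-0.04],-0.1345],
  [[-0.0385,-0.0032,-0.06],-0.1345],
  [[-0.0385,-0.0032,-0.075],-0.1345],
  [[-0.0385,-0.0032,-0.083],-0.1345],
  [[-0.0385,-0.0032,-0.087],-0.1345],
  [[-0.0385,-0.0032,-0.0895],-0.1345],
  [[-0.0385,-0.0032,-0.0895],-0.1345],
  [[-0.0385,-0.0032,-0.0895],-0.1345],
])

```text
clock: 13.87
eef_pos: [0.5294, 0.099, -0.0085]
tool_rot: [0.001, 0.014, 1.0, -0.007]
contact_force: [-0.8, 0.0, -0.0]
width: 0.0281
grip_force: 39.7
```

Emit:
play_rows([
  [[0,0,-0.001],0],
  [[0,0,-0.001],0],
  [[0,0,-0.001],0],
  [[0,0,-0.001],0],
], fingers=0.038)

```text
clock: 14.2
eef_pos: [0.5288, 0.0988, -0.0098]
tool_rot: [0.0, 0.014, 1.0, -0.007]
contact_force: [-0.3, -0.4, 0.6]
width: 0.0382
grip_force: 0.0
```

Emit:
play_rows([
  [[0,0,0.01],0],
  [[0,0,0.04],0],
  [[0,0,0.08],0],
  [[0,0,0.095],0],
  [[0,0,0.095],0],
], fingers=0.042)

```text
clock: 14.62
eef_pos: [0.5316, 0.0991, 0.0897]
tool_rot: [0.004, 0.014, 1.0, -0.006]
contact_force: [1.2, -0.7, -1.0]
width: 0.0417
grip_force: 0.0
```

```bash
python3 lanes.py
```

```text
[0.5304 0.0989 0.0875] 14.6667
amber tray centre 0.0448722317814827 0.031572096049785614 r 0.015417083166539669 z 0.023744641275317724 tilt 0.02862728813470136 [ 300  243   43   42 1453]
black tray centre 0.04495752230286598 -0.031247925013303757 r 0.015569285489618778 z 0.02185642894251183 tilt 0.022844491698513283 [ 209  242   44   42 1401]
```

Emit:
play_rows([
  [[0.025,-0.022,0],0.07],
  [[0.05,-0.044,0],0.1345],
  [[0.075,-0.066,0],0.1345],
  [[0.095,-0.08,0],0.1345],
  [[0.107,-0.088,-0.01],0.1345],
  [[0.107,-0.088,-0.03],0.1345],
  [[0.107,-0.088,-0.046],0.1345],
  [[0.107,-0.088,-0.046],0.1345],
  [[0.107,-0.088,-0.046],0.1345],
])

```text
clock: 15.42
eef_pos: [0.634, 0.0109, 0.0375]
tool_rot: [-0.001, -0.053, 0.999, -0.006]
contact_force: [-0.1, 0.8, -0.2]
width: 0.042
grip_force: 0.0
```

```bash
python3 st.py
```

```text
[0.634  0.0109 0.0375] yaw 3.2485793184156995 qv 0.03028612959255768 [-0.0908  0.628  -0.0827  0.8609 -0.013  -0.1978] [-0.0991  0.7529 -0.2088]
```

Emit:
play_rows([
  [[0.0015,0,-0.015],0],
  [[0.0015,0,-0.029],0],
  [[0.0015,0,-0.0355],0],
  [[0.0015,0,-0.0355],0],
  [[0.0015,0,-0.0355],0],
])

```text
clock: 15.83
eef_pos: [0.6372, 0.011, 0.004]
tool_rot: [0.001, -0.054, 0.999, -0.007]
contact_force: [0.6, -0.2, 0.1]
width: 0.0419
grip_force: 0.0
```

Emit:
play_rows([
  [[0,0,0],0],
  [[0,0,0],0],
  [[0,0,0],0],
  [[0,0,0],0],
], fingers=0.02)

```text
clock: 16.17
eef_pos: [0.6381, 0.0098, 0.0051]
tool_rot: [0.001, -0.053, 0.999, -0.008]
contact_force: [-1.8, -4.3, 5.4]
width: 0.0275
grip_force: 39.3
```

Emit:
play_rows([
  [[0,0,0.015],0],
  [[0,0,0.035],0],
  [[-0.02,0.01,0.065],0],
  [[-0.04,0.03,0.075],0],
  [[-0.06,0.05,0.075],0],
  [[-0.08,0.07,0.075],0],
  [[-0.08,0.07,0.075],0],
  [[-0.08,0.07,0.075],0],
])

```text
clock: 16.83
eef_pos: [0.5567, 0.0819, 0.0794]
tool_rot: [0.001, -0.054, 0.998, -0.007]
contact_force: [0.9, -0.0, -0.1]
width: 0.0277
grip_force: 39.6
```

```bash
python3 held.py 0.015
```

```text
n [-0.5416 -0.0416  0.8396] tilt 32.90133416666699 r 0.015749409794807434 top-e [0.0017 0.0025 0.0389] base-e [0.0098 0.0032 0.0263] lowrim-e [-0.0027  0.0022  0.0181] eef [0.5577 0.0812 0.0792]
```

Emit:
play_rows([
  [[-0.025,0.008,0],-0.07],
  [[-0.05,0.0185,0],-0.1345],
  [[-0.0614,0.0185,-0.02],-0.1345],
  [[-0.0614,0.0185,-0.045],-0.1345],
  [[-0.0614,0.0185,-0.065],-0.1345],
  [[-0.0614,0.0185,-0.078],-0.1345],
  [[-0.0614,0.0185,-0.084],-0.1345],
  [[-0.0614,0.0185,-0.0885],-0.1345],
  [[-0.0614,0.0185,-0.0885],-0.1345],
  [[-0.0614,0.0185,-0.0885],-0.1345],
])

```text
clock: 17.72
eef_pos: [0.4965, 0.0991, -0.0096]
tool_rot: [0.0, 0.014, 1.0, -0.007]
contact_force: [0.6, -0.4, 0.0]
width: 0.0277
grip_force: 39.6
```

```bash
python3 st.py
```

```text
[ 0.4965  0.0991 -0.0096] yaw 3.113735047428497 qv 0.013097411702575917 [ 0.0617  0.492  -0.5003  0.5787 -0.0133  0.0896] [ 0.6013 -0.3586  0.0059]
```

Emit:
play_rows([
  [[0,0,-0.0005],0],
  [[0,0,-0.0005],0],
  [[0,0,-0.0005],0],
  [[0,0,-0.0005],0],
], fingers=0.038)

```text
clock: 18.05
eef_pos: [0.496, 0.0994, -0.0102]
tool_rot: [0.0, 0.014, 1.0, -0.007]
contact_force: [-0.0, 0.3, -0.1]
width: 0.0381
grip_force: 0.0
```

Emit:
play_rows([
  [[0,0,0.01],0],
  [[0,0,0.04],0],
  [[0,0,0.08],0],
  [[0,0,0.095],0],
  [[0,0,0.095],0],
], fingers=0.042)

```text
clock: 18.47
eef_pos: [0.4987, 0.0996, 0.0891]
tool_rot: [0.004, 0.014, 1.0, -0.006]
contact_force: [0.5, 0.7, -0.2]
width: 0.0421
grip_force: 0.0
```

```bash
python3 lanes.py
```

```text
[0.4975 0.0995 0.0871] 18.5167
amber tray centre 0.02949640341103077 0.028216756880283356 r 0.030672479420900345 z 0.023220433282156894 tilt 0.027259106902465358 [ 298  246   45   81 2749]
black tray centre 0.044279228895902634 -0.03169449046254158 r 0.015434328466653824 z 0.021826156336541697 tilt 0.031113813807069148 [214 286  37  36 756]
```

Emit:
play_rows([
  [[0.025,-0.025,0],0.07],
  [[0.05,-0.051,0],0.1345],
  [[0.075,-0.077,0],0.1345],
  [[0.1,-0.103,0],0.1345],
  [[0.125,-0.128,0],0.1345],
  [[0.1424,-0.1448,-0.01],0.1345],
  [[0.1424,-0.1448,-0.03],0.1345],
  [[0.1424,-0.1448,-0.045],0.1345],
  [[0.1424,-0.1448,-0.045],0.1345],
  [[0.1424,-0.1448,-0.045],0.1345],
])

```text
clock: 19.35
eef_pos: [0.6366, -0.0452, 0.0381]
tool_rot: [-0.001, -0.053, 0.999, -0.006]
contact_force: [0.1, 0.6, 0.8]
width: 0.0419
grip_force: 0.0
```

```bash
python3 st.py
```

```text
[ 0.6366 -0.0452  0.0381] yaw 3.2486118040152303 qv 0.03253200778542996 [-0.1784  0.6333 -0.0709  0.8661 -0.0127 -0.2854] [0.0644 0.6275 0.7519]
```

Emit:
play_rows([
  [[0.0045,0,-0.015],0],
  [[0.0045,0,-0.029],0],
  [[0.0045,0,-0.036],0],
  [[0.0045,0,-0.036],0],
  [[0.0045,0,-0.036],0],
])

```text
clock: 19.77
eef_pos: [0.6425, -0.0452, 0.0035]
tool_rot: [0.0, -0.054, 0.999, -0.007]
contact_force: [0.4, -0.1, 0.2]
width: 0.042
grip_force: 0.0
```

Emit:
play_rows([
  [[0,0,0],0],
  [[0,0,0],0],
  [[0,0,0],0],
  [[0,0,0],0],
], fingers=0.02)

```text
clock: 20.1
eef_pos: [0.6435, -0.0462, 0.0047]
tool_rot: [0.001, -0.053, 0.999, -0.007]
contact_force: [-1.0, -2.6, 5.6]
width: 0.028
grip_force: 39.6
```

Emit:
play_rows([
  [[0,0,0.015],0],
  [[0,0,0.035],0],
  [[-0.02,0.01,0.065],0],
  [[-0.04,0.03,0.075],0],
  [[-0.07,0.05,0.075],0],
  [[-0.1,0.07,0.075],0],
  [[-0.1,0.07,0.075],0],
  [[-0.1,0.07,0.075],0],
])

```text
clock: 20.77
eef_pos: [0.5412, 0.0258, 0.079]
tool_rot: [0.0, -0.054, 0.998, -0.006]
contact_force: [0.5, -0.5, 0.1]
width: 0.028
grip_force: 39.6
```

```bash
python3 held.py 0.015
```

```text
n [-0.5417 -0.0749  0.8372] tilt 33.153587567206046 r 0.016289638355374336 top-e [0.0009 0.0026 0.0385] base-e [0.009  0.0037 0.026 ] lowrim-e [-0.0034  0.002   0.0178] eef [0.5429 0.025  0.0791]
```

Emit:
play_rows([
  [[-0.02,0.006,0],-0.07],
  [[-0.04,0.0122,0],-0.1345],
  [[-0.0464,0.0122,-0.02],-0.1345],
  [[-0.0464,0.0122,-0.045],-0.1345],
  [[-0.0464,0.0122,-0.065],-0.1345],
  [[-0.0464,0.0122,-0.078],-0.1345],
  [[-0.0464,0.0122,-0.084],-0.1345],
  [[-0.0464,0.0122,-0.088],-0.1345],
  [[-0.0464,0.0122,-0.088],-0.1345],
  [[-0.0464,0.0122,-0.088],-0.1345],
])

```text
clock: 21.65
eef_pos: [0.4971, 0.0365, -0.0091]
tool_rot: [0.001, 0.014, 1.0, -0.007]
contact_force: [-0.1, 0.4, -0.4]
width: 0.0277
grip_force: 39.6
```

```bash
python3 st.py
```

```text
[ 0.4971  0.0365 -0.0091] yaw 3.113836456275086 qv 0.011629117024039518 [-0.0641  0.4789 -0.5233  0.5669 -0.0132 -0.0364] [-0.1296  0.4392 -0.3949]
```

Emit:
play_rows([
  [[0,0.0005,-0.0008],0],
  [[0,0.0005,-0.0008],0],
  [[0,0.0005,-0.0008],0],
  [[0,0.0005,-0.0008],0],
], fingers=0.038)

```text
clock: 21.98
eef_pos: [0.4965, 0.0373, -0.01]
tool_rot: [0.0, 0.014, 1.0, -0.007]
contact_force: [0.6, -0.3, -0.3]
width: 0.0381
grip_force: 0.0
```

Emit:
play_rows([
  [[0,0,0.01],0],
  [[0,0,0.04],0],
  [[0,0,0.08],0],
  [[0,0.02,0.11],0],
  [[0,0.034,0.13],0],
  [[0,0.034,0.13],0],
  [[0,0.034,0.13],0],
], fingers=0.042)

```text
clock: 22.57
eef_pos: [0.4971, 0.0717, 0.1213]
tool_rot: [0.002, 0.013, 1.0, -0.007]
contact_force: [-0.7, -1.0, -0.3]
width: 0.0418
grip_force: 0.0
```

```bash
python3 lanes.py; python3 - <<'E'
from h import *
p=cv2.imread('pics/w6.png'); cv2.imwrite('pics/w6v.png',p)
np.set_printoptions(precision=4,suppress=True)
P=np.load('w6.npy')
for nm,lo,hi in(('grip',.051,.062),('lever',.065,.095)):
    m=(P[...,2]>lo)&(P[...,2]<hi)&(P[...,0]<.475)&(P[...,0]>.42)&(P[...,1]>-.06)&(P[...,1]<.1)
    if m.sum()>20: print(nm,m.sum(),cv2.minAreaRect(P[m][:,:2].astype(np.float32)),P[m][:,2].max())
E
```

```text
[0.4962 0.0713 0.12  ] 22.6167
amber tray centre 0.029643872752785683 0.03193606063723564 r 0.030913034453988075 z 0.02318998254938326 tilt 0.027734910246965293 [ 336  235   40   73 2157]
black tray centre 0.029820894822478294 -0.03090982511639595 r 0.02973860315978527 z 0.022398810881434 tilt 0.026419149992943706 [ 257  236   40   71 2054]
grip 967 ((0.4483046233654022, 0.03624959662556648), (0.09206867963075638, 0.017354169860482216), 88.74989318847656) 0.061963546391811286
lever 870 ((0.44676849246025085, -0.013876399025321007), (0.01345666591078043, 0.015951843932271004), 88.83672332763672) 0.08654516557259506
```

View pics/w6v.png

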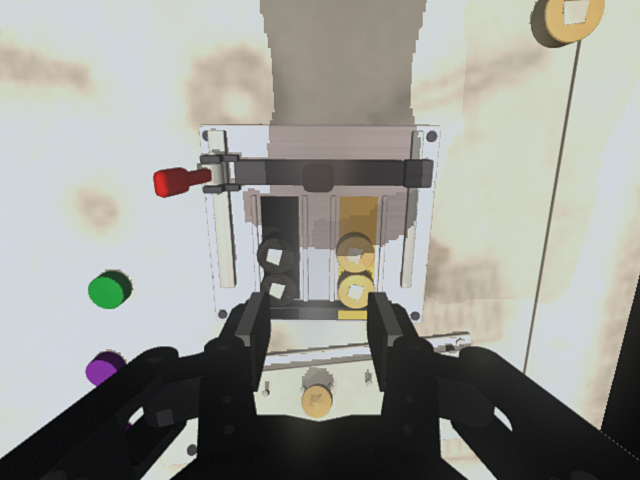

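All four mounts lie flat in their lanes: black at (277,257) and (276,290), amber at (355,250) and (355,290). The fence grip is at (317,177) and the lever is upright at (175,182). Next I grip the fence block.

Emit:
play_rows([
  [[-0.03,0.0005,0],0],
  [[-0.047,0.0005,-0.01],0],
  [[-0.047,0.0005,-0.04],0],
  [[-0.047,0.0005,-0.07],0],
  [[-0.047,0.0005,-0.09],0],
  [[-0.047,0.0005,-0.099],0],
  [[-0.047,0.0005,-0.104],0],
  [[-0.047,0.0005,-0.104],0],
  [[-0.047,0.0005,-0.104],0],
])

```text
clock: 23.37
eef_pos: [0.4495, 0.0716, 0.016]
tool_rot: [0.0, 0.014, 1.0, -0.007]
contact_force: [-0.1, -0.3, -0.4]
width: 0.0418
grip_force: 0.0
```

Emit:
play_rows([
  [[0,0,0],0],
  [[0,0,0],0],
  [[0,0,0],0],
  [[0,0,0],0],
  [[0,0,0],0],
], fingers=0.005, newtons=30)

```text
clock: 23.78
eef_pos: [0.4502, 0.0713, 0.0167]
tool_rot: [0.001, 0.014, 1.0, -0.007]
contact_force: [-0.1, -2.7, 5.5]
width: 0.0191
grip_force: 30.7
```

```bash
python3 st.py
```

```text
[0.4502 0.0713 0.0167] yaw 3.113909712884848 qv 0.0014787956904765067 [ 0.0074  0.3762 -0.6105  0.5823 -0.0142  0.0351] [-0.14   -2.7058  5.5491]
```

Emit:
play_rows([
  [[0.004,0,0],0],
  [[0.008,0,0],0],
  [[0.013,-0.0003,0],0],
  [[0.018,-0.0005,0],0],
  [[0.023,-0.0006,0],0],
  [[0.028,-0.0008,0],0],
  [[0.032,-0.0009,0],0],
  [[0.036,-0.001,0],0],
  [[0.039,-0.001,0],0],
  [[0.04,-0.0011,0],0],
  [[0.04,-0.0011,0],0],
])

```text
clock: 24.7
eef_pos: [0.4901, 0.0702, 0.0167]
tool_rot: [0.001, 0.014, 1.0, -0.007]
contact_force: [-1.0, -2.9, 7.4]
width: 0.0192
grip_force: 30.8
```

Emit:
play_rows([
  [[0.001,0,0],0],
  [[0.002,0,0],0],
  [[0.003,0,0],0],
  [[0.003,0,0],0],
])

```text
clock: 25.03
eef_pos: [0.4904, 0.0701, 0.0166]
tool_rot: [-0.001, 0.014, 1.0, -0.007]
contact_force: [-10.5, -3.3, 17.4]
width: 0.0194
grip_force: 32.1
```

```bash
python3 lanes.py; python3 st.py; python3 - <<'E'
from h import *
P=np.load('w6.npy'); O=np.array([.4976,.0703]);a=-.027
R=np.array([[np.cos(a),np.sin(a)],[-np.sin(a),np.cos(a)]]); T=P.copy();T[...,:2]=(P[...,:2]-O)@R.T
for y in(-.05,-.045,-.031,.031,.045,.05):
    m=(abs(T[...,1]-y)<.003)&(T[...,2]>.013)&(T[...,2]<.03)&(T[...,0]<.03)
    X=T[m];b=[(round(lo,3),np.round(np.median(X[(X[:,0]>=lo)&(X[:,0]<lo+.003),2]),4)) for lo in np.arange(-.03,.02,.003) if ((X[:,0]>=lo)&(X[:,0]<lo+.003)).sum()>3]; print(y,b)
p=cv2.imread('pics/w6.png'); cv2.imwrite('pics/w7.png',p)
E
```

```text
[0.4905 0.0702 0.0166] 25.0833
amber tray centre -0.0011345033999532461 0.030725644901394844 r 0.025620687752962112 z 0.021904404384566298 tilt 0.04731482677614905 [ 340  274   85   75 3008]
black tray centre 0.000811539706774056 -0.031220272183418274 r 0.026844166219234467 z 0.0220208837476073 tilt 0.04866688188131631 [ 212  274   83   77 3344]
[0.4905 0.0702 0.0166] yaw 3.113987508764986 qv 0.00169133371927347 [ 0.0046  0.4383 -0.502   0.6332 -0.0144  0.0322] [-11.3222  -4.1215  17.1372]
-0.05 [(np.float64(-0.018), np.float64(0.0199)), (np.float64(-0.015), np.float64(0.0218)), (np.float64(-0.012), np.float64(0.022)), (np.float64(-0.009), np.float64(0.022)), (np.float64(-0.006), np.float64(0.0219)), (np.float64(-0.003), np.float64(0.0218)), (np.float64(-0.0), np.float64(0.0212)), (np.float64(0.012), np.float64(0.0224))]
-0.045 [(np.float64(-0.018), np.float64(0.0201)), (np.float64(-0.015), np.float64(0.022)), (np.float64(-0.012), np.float64(0.0218)), (np.float64(-0.009), np.float64(0.0219)), (np.float64(-0.006), np.float64(0.0219)), (np.float64(-0.003), np.float64(0.0219)), (np.floa
[... 1261 characters left out ...]
64(-0.012), np.float64(0.0219)), (np.float64(-0.009), np.float64(0.0219)), (np.float64(-0.006), np.float64(0.0218)), (np.float64(-0.003), np.float64(0.0218)), (np.float64(-0.0), np.float64(0.0214)), (np.float64(0.006), np.float64(0.019)), (np.float64(0.009), np.float64(0.0222)), (np.float64(0.012), np.float64(0.0227)), (np.float64(0.015), np.float64(0.0227)), (np.float64(0.018), np.float64(0.0226))]
0.05 [(np.float64(-0.018), np.float64(0.0195)), (np.float64(-0.015), np.float64(0.0219)), (np.float64(-0.012), np.float64(0.0217)), (np.float64(-0.009), np.float64(0.0217)), (np.float64(-0.006), np.float64(0.0219)), (np.float64(-0.003), np.float64(0.0219)), (np.float64(-0.0), np.float64(0.0214))]
```

View pics/w7.png

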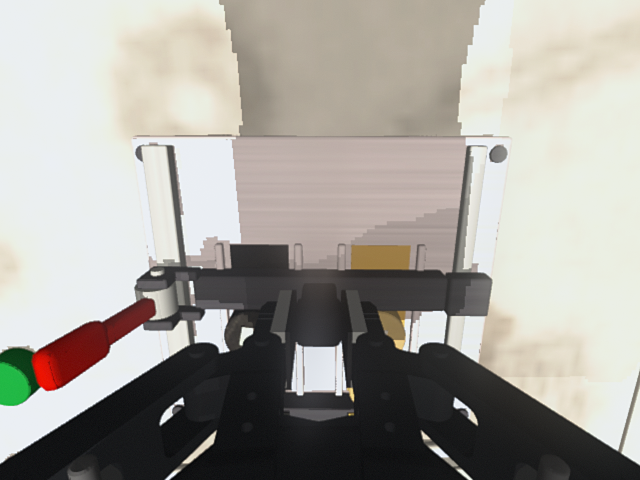

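The fence face is at about tray x 0, so its value is near 0.045. It presses both rows with about 11 N, and the lever is still up. I'll hold briefly, ease off and release.

Emit:
play_rows([
  [[0,0,0],0],
  [[0,0,0],0],
  [[0,0,0],0],
  [[-0.001,0,0],0],
  [[-0.002,0,0],0],
  [[-0.002,0,0],0],
])

```text
clock: 25.58
eef_pos: [0.4903, 0.0701, 0.0167]
tool_rot: [0.0, 0.014, 1.0, -0.007]
contact_force: [-3.2, -3.4, 9.1]
width: 0.0191
grip_force: 31.0
```

Emit:
play_rows([
  [[0,0,0],0],
  [[0,0,0],0],
  [[0,0,0],0],
  [[0,0,0.02],0],
  [[0,0,0.05],0],
  [[0,0,0.08],0],
  [[0,0,0.08],0],
], fingers=0.042)

```text
clock: 26.17
eef_pos: [0.4936, 0.0708, 0.1004]
tool_rot: [0.004, 0.014, 1.0, -0.006]
contact_force: [1.4, 0.3, 0.7]
width: 0.0421
grip_force: 0.0
```

```bash
python3 lanes.py;  python3 - <<'E'
from h import *
P=np.load('w6.npy'); np.set_printoptions(precision=4,suppress=True)
O=np.array([.4976,.0703]);a=-.027
R=np.array([[np.cos(a),np.sin(a)],[-np.sin(a),np.cos(a)]]); T=P.copy();T[...,:2]=(P[...,:2]-O)@R.T
m=(abs(abs(T[...,1])-.055)<.005)&(abs(T[...,2]-.022)<.0012)&(abs(T[...,0])<.04)
print('fence x',np.percentile(T[m][:,0],[1,50,99]))
m=(T[...,1]<-.068)&(T[...,1]>-.12)&(T[...,2]>.03)&(T[...,0]<.02)&(T[...,0]>-.04)
X=T[m]
for z in np.arange(.03,.09,.008):
    k=abs(X[:,2]-z)<.004
    if k.sum()>5: print(round(z,3),np.percentile(X[k][:,0],[5,95]),np.percentile(X[k][:,1],[5,95]))
E
```

```text
[0.4927 0.0708 0.0982] 26.2167
amber tray centre 0.018684610724449158 0.031216077506542206 r 0.041067127138376236 z 0.022584194049286105 tilt 0.03483601367617814 [ 334  225   58  100 3561]
black tray centre 0.018708908930420876 -0.030974317342042923 r 0.04117756709456444 z 0.02211635414750937 tilt 0.013365947758058569 [ 246  224   57  100 3497]
fence x [-0.0173 -0.0089 -0.0001]
0.03 [-0.0218 -0.0002] [-0.083  -0.0685]
0.038 [-0.0208  0.0033] [-0.0802 -0.0692]
0.046 [-0.013  -0.0052] [-0.0802 -0.0744]
0.054 [-0.0129 -0.0051] [-0.0814 -0.0763]
0.062 [-0.0159 -0.004 ] [-0.0825 -0.0784]
0.07 [-0.0162 -0.0028] [-0.0848 -0.0796]
0.078 [-0.0161 -0.0025] [-0.0873 -0.0818]
0.086 [-0.0152 -0.0027] [-0.0911 -0.084 ]
```

Emit:
play_rows([
  [[0,-0.023,0],0],
  [[-0.0055,-0.046,0],0],
  [[-0.0055,-0.046,-0.02],0],
  [[-0.0055,-0.046,-0.041],0],
  [[-0.0055,-0.046,-0.041],0],
  [[-0.0055,-0.046,-0.041],0],
  [[-0.0055,-0.046,-0.041],0],
], fingers=0.0)

```text
clock: 26.8
eef_pos: [0.4847, 0.0248, 0.0549]
tool_rot: [-0.0, 0.014, 1.0, -0.007]
contact_force: [0.7, -0.3, -0.7]
width: -0.0001
grip_force: 0.0
```

```bash
python3 st.py
```

```text
[0.4847 0.0248 0.0549] yaw 3.1144176920467253 qv 0.014333109906401811 [-0.0901  0.3663 -0.4908  0.713  -0.0132 -0.0629] [ 0.6643 -0.325  -0.6779]
```

Emit:
play_rows([
  [[0.001,-0.01,0],0],
  [[0.001,-0.018,-0.001],0],
  [[0.001,-0.025,-0.002],0],
  [[0.001,-0.031,-0.003],0],
  [[0.001,-0.038,-0.006],0],
  [[0.001,-0.045,-0.01],0],
  [[0.001,-0.051,-0.015],0],
  [[0.001,-0.056,-0.021],0],
  [[0.001,-0.056,-0.021],0],
])

```text
clock: 27.55
eef_pos: [0.4852, -0.0323, 0.0325]
tool_rot: [-0.001, 0.014, 1.0, -0.007]
contact_force: [0.1, 1.2, 0.6]
width: 0.0003
grip_force: 0.0
```

Emit:
play_rows([
  [[0,-0.003,-0.004],0],
  [[0,-0.005,-0.008],0],
  [[0,-0.0065,-0.011],0],
  [[0,-0.0075,-0.0145],0],
  [[0,-0.0085,-0.017],0],
  [[0,-0.009,-0.02],0],
  [[0,-0.009,-0.022],0],
  [[0,-0.009,-0.022],0],
])

```text
clock: 28.22
eef_pos: [0.4859, -0.0407, 0.0128]
tool_rot: [0.0, 0.014, 1.0, -0.007]
contact_force: [-8.5, -0.8, 29.8]
width: -0.0
grip_force: 14.7
```

```bash
cat > lev.py <<'E'
from h import *
p,d,P=cam('wrist'); np.set_printoptions(precision=4,suppress=True); save('w8',p)
O=np.array([.4976,.0703]);a=-.027
R=np.array([[np.cos(a),np.sin(a)],[-np.sin(a),np.cos(a)]]); T=P.copy();T[...,:2]=(P[...,:2]-O)@R.T
h=cv2.cvtColor(p,cv2.COLOR_RGB2HSV); red=((h[...,0]<8)|(h[...,0]>172))&(h[...,1]>150)
m=red&(T[...,1]<-.06)&(T[...,1]>-.16)&(abs(T[...,0])<.05)
X=T[m]; print(m.sum(), X.mean(0) if len(X) else '')
for y in np.arange(-.145,-.07,.01):
    k=abs(X[:,1]-y)<.005
    if k.sum()>5: print(round(y,3),np.median(X[k],0))
m=(abs(abs(T[...,1])-.055)<.005)&(abs(T[...,2]-.022)<.0012)&(abs(T[...,0])<.04)
if m.sum(): print('fence x',np.percentile(T[m][:,0],[1,50,99]))
E
python3 lev.py; python3 st.py
```

```text
903 [-0.01   -0.103   0.0342]
-0.135 [-0.0098 -0.1309  0.0368]
-0.125 [-0.0102 -0.1281  0.0376]
-0.095 [-0.011  -0.0927  0.0329]
-0.085 [-0.0101 -0.0859  0.0323]
fence x [-0.0215 -0.009  -0.0002]
[ 0.4859 -0.0407  0.0129] yaw 3.1141027356283733 qv 0.0024471366282889932 [-0.2237  0.4279 -0.5343  0.605  -0.0139 -0.1962] [-7.8908 -1.7888 27.6752]
```

Emit:
play_rows([
  [[0,0,0.01],0],
  [[0,0,0.04],0],
  [[0,0.01,0.08],0],
  [[-0.02,0.03,0.11],0],
  [[-0.03,0.05,0.13],0],
  [[-0.03,0.05,0.13],0],
  [[-0.03,0.05,0.13],0],
])

```text
clock: 28.85
eef_pos: [0.4563, 0.0103, 0.1424]
tool_rot: [0.001, 0.013, 1.0, -0.007]
contact_force: [0.4, -0.1, -0.2]
width: -0.0006
grip_force: 0.0
```

```bash
python3 lev.py; python3 lanes.py
```

```text
755 [-0.0095 -0.1109  0.0379]
-0.135 [-0.009  -0.1305  0.04  ]
-0.125 [-0.0102 -0.1249  0.0406]
-0.115 [-0.0098 -0.115   0.039 ]
-0.105 [-0.0092 -0.1057  0.0368]
-0.095 [-0.009  -0.0952  0.0347]
-0.085 [-0.0086 -0.0861  0.0332]
fence x [-0.0178 -0.009  -0.0003]
[0.4557 0.0095 0.1408] 28.95
amber tray centre 0.019103044643998146 0.03126515448093414 r 0.04154577851295471 z 0.022653843097463433 tilt 0.03480114339819569 [ 406  255   49   84 2668]
black tray centre 0.018014056608080864 -0.03137461841106415 r 0.040657367557287216 z 0.022117084103707968 tilt 0.015994374035708112 [ 332  254   48   82 2172]
```

View pics/w6.png

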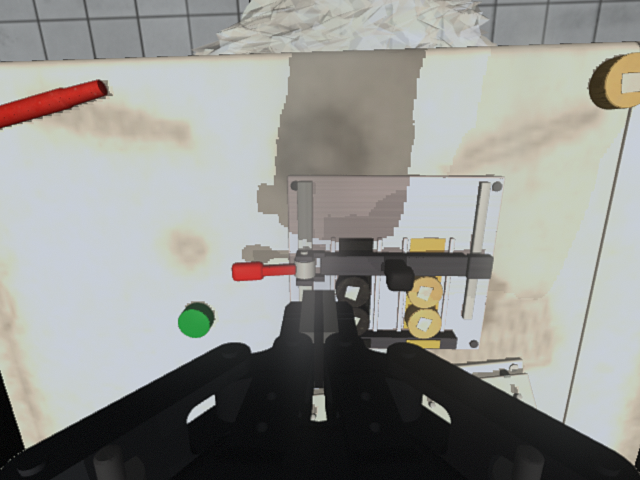

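The lever lies down at about 1.4 rad (handle at (245,270)). The fence is closed on both rows, and the arm is clear of everything.

```bash
python3 -c "
from bench import robot
print(robot.job_done())"
```

```text
the job is handed in; nothing more can be done
None
```

The job is handed in, but the judge gave no verdict. My last measurements have all four mounts flat, face up and in the right lanes, the fence closed tight on both rows, and the lever locked down at about 1.4 rad.

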